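Lock a filter holder's swing strap with its split clip

ROBOT

A 6-joint arm with a two-finger parallel gripper is mounted at the origin on a cart in front of the work surface, level with it; the furniture and walls round the work are solid. World frame = base frame: x ahead of the robot, y to its left, z up, the work surface at z = 0. Lengths are in m, angles in rad, forces in N, time in s.
With the tool pointing down it reaches from about 0.35 to 0.775 m from the base axis. Payload 7.3 kg.
Tool frame: the origin (TCP) lies at the very end of the fingers, on their centre line; the grasp point (between the pads) lies manip.tcp_to_grasp behind it (manip.tcp_to_grasp is the distance from the TCP to the grasp point, in m); z points along the fingers, y is the line along which they close (so a half turn about z gives the same grasp; the last joint's range is limited). The gripper opens to 92 mm and grips with 3 to 60 N. Pads are 19 mm wide; open, the fingers measure 130 mm over their backs; the gripper's body (75 mm by 190 mm) begins 47 mm behind the grasp point.
Start: joints at [-1.404, 0.342, 1.524, -0, 1.275, -0.146], TCP at [0.162, -0.5, 0.196] pointing down, gripper open.
Joint ranges: [-2.53, 2.53], [-0.77, 2.02], [0.04, 2.7], [-1, 4.14], [0.28, 2.66], [-3.11, 3.11]. Speed limits (rad/s): [2.57, 2.57, 3.14, 3.14, 3.14, 3.14].

INTERFACE

Orientations are given as [roll, pitch, yaw] about the fixed x, y, z axes, in that order (R = Rz(yaw) Ry(pitch) Rx(roll)).
In Python, from bench import manip gives the robot as it stands.
- The arm moves only by the tool drive_tool, never from a script. Its argument "targets" is a list of rows, each an object with "grip": the opening, from 0 (shut) to 1 (fully open); "xyz": the shift along the world's x, y, z normalised to -1 to 1, where 1 is 0.15 m, a list of three; "dr": the turn, a rotation vector about the world's x, y, z normalised to -1 to 1, where 1 is 90 degrees, a list of three. A call has 1 to 10 rows; each row shifts and turns the commanded pose from where the row before left it; what a row does not reach is not made up. A row lasts 1/10 s, in which the tool goes at most 50 mm and 8.59 degrees, less where a joint would pass 70% of its speed; a pose out of reach is approached as far as the arm can. A call with a number of a shift or a turn outside -1 to 1 is refused whole. A call with a gripper value outside its range is refused whole. The fingers move at their own pace and stop on an object; the grip force is fixed at half the most. Time passes only in rows, so rows that do not move let the fingers close. It gives the time, the measured TCP pose, the force, the opening and the grip force at its end, in the units of the state.
- manip.get_obs(): the state, without advancing time (a new reading comes with each control period).
- manip.capture(name): name is "scene" or "top" or "wrist"; returns (picture, depth): 420x560x3 uint8, blue, green, red; 420x560 float32, m along the optical axis (not along the pixel's ray), 0 where there is no reading.
- manip.get_calibration(name): a dict with "mtx" (3x3 intrinsics, pixels), "k1" (the pictures are not rectified: a ray, as slopes to the right and down, at radius r is drawn at 1 + k1 r^2 times it, then the intrinsics apply), "position" and "attitude" of the camera in the world; the wrist camera has in their place "hand_eye" (4x4, takes a point from camera to tool coordinates, whose origin is the TCP and whose axes are the flange's). Camera axes: x right, y down, z forward; pixel columns grow to the right and rows downward; lengths in m; the calibration is good to about 2 mm. A picture is of the moment at which its call begins: read the wrist's pose just before it. get_calibration takes no time and is no camera call.
- manip.job_done(): hands the job in; it is judged then, once.
Trained networks look in the newest picture that a camera, given by its name, has taken for a name from the list of things; names that differ only in an ending like _2 or _b are one class to them, and where a whole thing is asked for, a point or a joint stands for the part that bears it (a point fixed in the world has none). Each returns a list of dicts, best first, with "confidence" (0 to 1); they miss things now and then, are a little off and sometimes report something else, mostly with a low value. They report only what shows in the picture. A call takes as long as a camera call. They do not tell look-alikes from the thing itself.
- manip.find_in(camera, query): "xy" ([column, row] in pixels, amid what is visible of it).
- manip.masks_of(camera, query): "mask" (420x560 bool, what is visible of it) and "xy" ([column, row] in pixels, amid what is visible of it).
- manip.pinpoint(camera, query): "xy" ([column, row] in pixels: a listed point, or the origin of a listed thing).
The state is a dict: "time_s": time; "joint_pos": joint angles; "qvel": joint speeds; "joint_efforts": joint torques, N m; "position": TCP position; "tool_rot": TCP orientation; "wrist_force": force on the tool from outside, world axes, zero at the start; "ft_torque": the same for the moment, N m; "width": opening from 0.0 (shut) to 1.0 (fully open); "grip_force": force on a finger pad.
Only numpy, scipy, OpenCV 4.12 (cv2) and the standard library are available. Lean on these libraries where they do the work, as an engineer would, in place of code of your own. Each camera call takes 0.05 s, during which the arm holds its last target. There are 200 camera calls.

TASK

Secure the filter cartridge in its holder: first swing the steel strap by its black knob fully closed, so that its notch goes round the neck of the stud, then pick up the fork tool and with its two prongs push the split clip along the shelf, mouth first, onto the stud's neck above the strap until it snaps fully home. Lay the fork down on the bench. Never touch the clip with the fingers, and leave the beaker and the two bottles beside the holder and the small carton beside the fork standing where they are.

Things in the scene. Friction and masses are not known exactly. Their poses are not given: they have to be found in the camera images.
- stud_groove (a point): On the axis of the holder's upright steel stud, 64 mm above the bench, mid height of the seated clip. x: level, the direction in which the clip is pushed; y: to the strap's pivot. Stud: shoulder 34 mm diameter up to 49.5 mm above the bench; neck 24 mm diameter, 49.5 to 71.5 mm; head 34 mm diameter, top 89.5 mm. The neck takes the strap (8 mm) and above it the clip (10 mm)
- shelf_top (a point): Middle of the top of the holder's flat clip shelf, 59 mm above the bench, 98 mm long (x, towards the stud) and 84 mm wide (y), 71 mm before the stud's axis. All stands on a grey base plate 195 x 205 x 10 mm that reaches, from the stud, x -130 to +65 and y -50 to +155 mm. A white filter cartridge, top 49 mm above the bench, lies under the strap, 68 mm in +y from the stud
- strap_pivot (a point): The strap's upright pivot axis, fixed on the holder 125 mm in +y from the stud; this point 54 mm above the bench. Bolt head 22 mm wide, top 68 mm above the bench
- strap_knob (a point): Middle of the black upright cylindrical knob on the strap, 22 mm diameter, 40 mm tall, 58 to 98 mm above the bench, 55 mm from the pivot axis. The strap is a steel bar 8 mm thick and 36 mm wide, top 58 mm above the bench; it reaches 148 mm from its pivot and has a notch in its edge near the end for the stud's neck
- clip_center (a point): Loose flat steel split clip lying on the shelf, 62 x 67 x 10 mm. This point: centre of its opening, mid thickness, on the stud's axis when seated; x points out of the mouth. Two sprung jaws end at x +16 mm, 17 mm apart; they meet the neck 21 mm short of home and snap past it 11 mm short, at about 8 N. Home when the inner pad, 13 mm behind this point, meets the neck. Slippery
- clip_tongue (a point): Back end of the clip's tongue, mid thickness, 45 mm behind the clip's centre. The tongue is 20 mm wide and stands 12 mm out from the clip's straight back edge (33 mm behind the centre, from y -30 to +30 mm), on which the prongs push, one on either side of the tongue
- fork_grip (a point): Loose fork tool lying flat on the bench, 156 mm long, 0.2 kg. This point: middle of its handle, 20 mm above its flat underside; x points to the prongs. Grey handle 24 mm wide, 40 mm high, x -50 to +45 mm, with black collars 32 mm wide at both ends (free grip x -43 to +38 mm); steel cross bar 56 mm wide at x 62 to 74 mm
- fork_tips (a point): Midway between the ends of the fork's two prongs, 105 mm ahead of the handle's middle and 6 mm above the underside. Prongs 13 mm wide, 12 mm high, 31 mm long, 27 mm apart: the clip's tongue goes between them
- strap (a joint): Angle of the strap about its pivot in rad: 0 = fully closed against its stop, strap pointing from the pivot to the stud, notch round the neck; grows as it opens, counter-clockwise from above (the strap's end swings to the +x side of the stud), up to 1.45. Slight friction (about 1 N at the knob), stays where it is left
- beaker: Bystander: small glass beaker 54 mm across, 69 mm tall; origin at the centre of its underside
- dropper: Bystander: white dropper bottle 37 mm across, 133 mm tall; origin at the centre of its underside
- bottle_b: Bystander: white plastic reagent bottle with grey cap, 70 x 84 mm, 195 mm tall; origin at the centre of its underside
- carton: Bystander: small upright folding carton 26 x 60 mm (x, y), 70 mm tall; origin at the centre of its underside
Things that resemble listed ones, but are neither listed nor needed, are in the scene too. Of the things that look like the part that bears fork_grip, the largest one is meant. Leave any red look-alike of the part that bears clip_center alone.

How it is judged:
On the way, in this order (a step that is already met when the one before it is completed fails the run):
1. the strap is fully closed (under 0.05 rad) while the clip is still off the stud (value of joint strap below 0.05 rad and horizontal distance between clip_center and stud_groove above 0.02 m), for 0.1 s.
2. the clip is snapped home on the stud's neck (horizontal distance between clip_center and stud_groove below 0.003 m and distance between clip_center and stud_groove below 0.005 m), for 0.2 s.
At the end, for the whole second after the job is handed in: The strap is closed (under 0.05 rad), the clip sits on the stud's neck with its centre within 3 mm of the stud's axis (5 mm with height), and the fork lies at rest on the bench (middle of its handle under 40 mm high) (all of step 2 and value of joint strap below 0.05 rad and height (world z) of fork_grip below 0.04 m and linear speed of fork below 0.02 m/s); the robot touches nothing.
It fails at once if the fingers touch the clip (contact force between the fingers and clip above 0.5 N).
It fails at once if a bystander is moved by over 30 mm or tipped (distance of any of beaker, dropper, bottle_b, carton from where it was at the start of the episode above 0.03 m or angle between any of beaker, dropper, bottle_b, carton's own z axis and vertical above 0.4 rad).
It also fails if it takes over 64 s, if anything falls off the work surface, if the arm or the gripper's body presses on something with over 40 N, if the wrist force passes 120 N, or if a joint passes its speed limit or range.

## Working session

There is one attempt and no reset: what is moved stays moved. The work goes in short steps, Python scripts to look and compute and a tool call to move; the robot and the scene stay as the last step left them, time stands still between calls to the robot, and variables do not carry over. Pictures are saved under pics/ and viewed, at most 10 in all, crops included, and the job is handed in when it is done.

Besides the shell and the picture viewer there is one more tool, called after "Call:" as a command line: name --argument value ..., lists and objects as JSON in quotes. drive_tool: Moves the arm, as the interface text tells. Scaled input: -1 to 1 covers 0.15 m each way for a shift and 90 degrees each way for a turn. Its arguments: {"type":"object","properties":{"targets":{"type":"array","items":{"type":"object","properties":{"grip":{"type":"number"},"xyz":{"type":"array","items":{"type":"number","minimum":-1,"maximum":1}},"dr":{"type":"array","items":{"type":"number","minimum":-1,"maximum":1}}}}}},"required":["targets"]}

```bash
mkdir -p pics; ls; cat > h.py <<'E'
import numpy as np, cv2
from scipy.spatial.transform import Rotation as R
from bench import manip
def cam(name):
    c=manip.get_calibration(name); 
    if 'hand_eye' in c:
        o=manip.get_obs(); H=np.array(c['hand_eye']); T=np.eye(4)
        T[:3,:3]=R.from_euler('xyz',o['tool_rot']).as_matrix(); T[:3,3]=o['position']
        M=T@H; return c,M[:3,:3],M[:3,3]
    a=np.array(c['attitude']); 
    Rm=a if a.shape==(3,3) else R.from_euler('xyz',a).as_matrix()
    return c,Rm,np.array(c['position'])
def ray(cm,uv):
    c,Rm,p=cm; K=np.array(c['mtx']); k=c['k1']
    d=np.array([(uv[0]-K[0,2])/K[0,0],(uv[1]-K[1,2])/K[1,1]]); s=d.copy()
    for _ in range(20): s=d/(1+k*(s@s))
    return p,Rm@np.array([s[0],s[1],1.])
def atz(cm,uv,z):
    p,d=ray(cm,uv); return p+d*(z-p[2])/d[2]
def atd(cm,uv,D):
    p,d=ray(cm,uv); v=D[int(round(uv[1])),int(round(uv[0]))]; return p+d*v
E
python3 - <<'E'
from h import *
for n in ['scene','top']:
    cm=cam(n); print(n,manip.get_calibration(n))
    im,D=manip.capture(n); cv2.imwrite(f'pics/{n}0.png',im); np.save(f'pics/{n}0.npy',D)
    for q,z in dict(stud_groove=.064,shelf_top=.059,strap_pivot=.054,strap_knob=.078,clip_center=.064,clip_tongue=.064,fork_grip=.02,fork_tips=.006,beaker=0,dropper=0,bottle_b=0,carton=0).items():
        for r in manip.pinpoint(n,q)[:3]: print(q,round(r['confidence'],2),np.round(r['xy']),np.round(atz(cm,r['xy'],z),3))
o=manip.get_obs(); print(o['time_s'],o['tool_rot'],o['width'],manip.tcp_to_grasp)
E
```

```text
pics
scene {'mtx': array([[446.40243385,   0.        , 273.71997246],
       [  0.        , 446.40243385, 212.45736888],
       [  0.        ,   0.        ,   1.        ]]), 'k1': -0.0815300546056985, 'position': array([0.08206873, 0.53918587, 0.76592317]), 'attitude': array([-2.31013265, -0.0109023 , -2.52176318])}
stud_groove 0.71 [208. 242.] [0.583 0.071 0.064]
shelf_top 0.4 [222. 230.] [0.585 0.021 0.059]
strap_pivot 0.58 [253. 271.] [0.458 0.071 0.054]
strap_knob 0.59 [225. 268.] [0.497 0.114 0.078]
clip_center 0.79 [222. 231.] [0.58  0.027 0.064]
clip_center 0.79 [265. 210.] [ 0.544 -0.087  0.064]
clip_tongue 0.95 [238. 214.] [ 0.586 -0.038  0.064]
clip_tongue 0.52 [267. 196.] [ 0.569 -0.129  0.064]
fork_grip 0.62 [326. 211.] [ 0.45  -0.214  0.02 ]
fork_grip 0.59 [340. 183.] [ 0.475 -0.332  0.02 ]
fork_grip 0.44 [388. 211.] [ 0.321 -0.304  0.02 ]
fork_tips 0.88 [311. 231.] [ 0.448 -0.142  0.006]
fork_tips 0.75 [305. 180.] [ 0.566 -0.3    0.006]
fork_tips 0.59 [366. 207.] [ 0.379 -0.303  0.006]
beaker 0.96 [163. 297.] [0.599 0.205 0.   ]
bottle_b 0.84 [157. 244.] [0.721 0.105 0.
[... 827 characters left out ...]
tongue 0.61 [308. 190.] [ 0.594 -0.163  0.064]
fork_grip 0.95 [370. 233.] [ 0.475 -0.33   0.02 ]
fork_grip 0.71 [362. 296.] [ 0.306 -0.291  0.02 ]
fork_grip 0.67 [334. 243.] [ 0.452 -0.228  0.02 ]
fork_tips 0.75 [352. 201.] [ 0.57  -0.289  0.006]
fork_tips 0.54 [303. 245.] [ 0.453 -0.142  0.006]
fork_tips 0.35 [246. 195.] [0.604 0.009 0.006]
beaker 0.76 [178. 198.] [0.606 0.203 0.   ]
beaker 0.62 [353. 201.] [ 0.572 -0.292  0.   ]
dropper 0.74 [249. 163.] [ 0.698 -0.002  0.   ]
bottle_b 0.66 [211. 157.] [0.722 0.108 0.   ]
bottle_b 0.24 [252. 165.] [ 0.692 -0.01   0.   ]
carton 0.8 [404. 230.] [ 0.482 -0.429  0.   ]
1.3 [3.14148282e+00 1.49881102e-05 3.12817037e-01] 1.0031024081946507 0.0188
```

```bash
python3 - <<'E'
import cv2
a=cv2.imread('pics/top0.png')[130:330,150:430]
cv2.imwrite('pics/a.png',cv2.resize(a,(784,560),interpolation=cv2.INTER_CUBIC))
b=cv2.imread('pics/scene0.png')[140:340,130:410]
cv2.imwrite('pics/b.png',cv2.resize(b,(784,560),interpolation=cv2.INTER_CUBIC))
E
```

```text
(no output)
```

View pics/a.png

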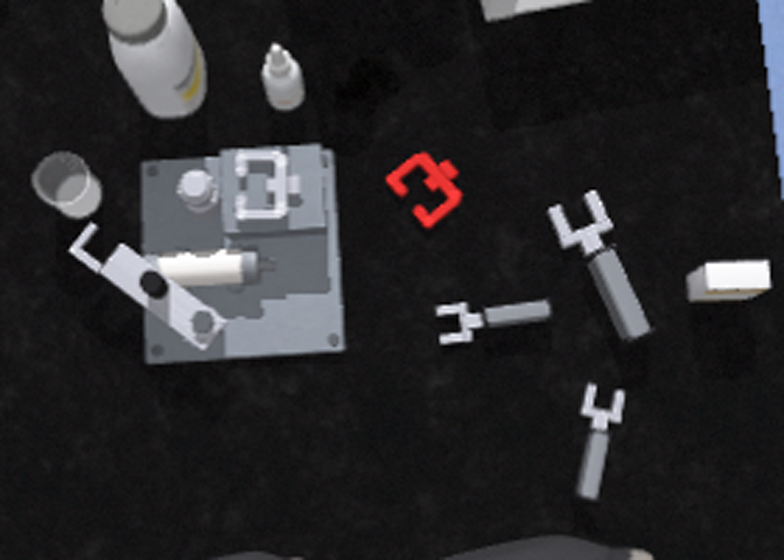

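View pics/b.png

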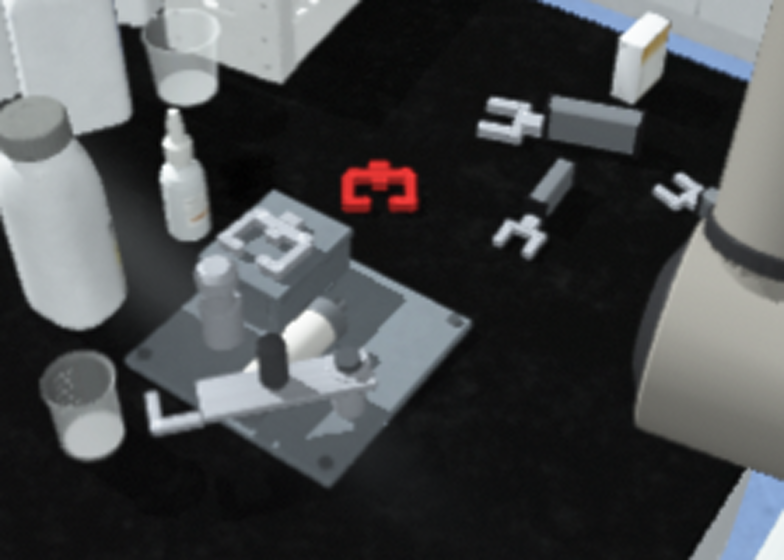

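The top view agrees with the networks: the stud is at about (0.582, 0.077), the pivot at (0.457, 0.075) and the knob at (0.494, 0.115). The clip's mouth faces +y. The largest fork is the one beside the carton, with its grip at about (0.475, -0.33). Next I move above the knob and look from near.

Call:
drive_tool --targets '[{"grip":1,"xyz":[0.138,0.256,0.025],"dr":[0,0,0.021]},{"grip":1,"xyz":[0.138,0.256,0.025],"dr":[0,0,0.021]},{"grip":1,"xyz":[0.138,0.256,0.025],"dr":[0,0,0.021]},{"grip":1,"xyz":[0.138,0.256,0.025],"dr":[0,0,0.021]},{"grip":1,"xyz":[0.138,0.256,0.025],"dr":[0,0,0.021]},{"grip":1,"xyz":[0.138,0.256,0.025],"dr":[0,0,0.021]},{"grip":1,"xyz":[0.138,0.256,0.025],"dr":[0,0,0.021]},{"grip":1,"xyz":[0.138,0.256,0.025],"dr":[0,0,0.021]}]'

```text
time_s: 2.1
position: [0.3277, -0.1908, 0.2264]
tool_rot: [3.141, -0.0, 0.578]
wrist_force: [0.4, 0.4, -0.3]
width: 0.997
grip_force: 0.0
```

Call:
drive_tool --targets '[{"grip":1,"xyz":[0.138,0.256,0.025],"dr":[0,0,0.021]},{"grip":1,"xyz":[0.138,0.256,0.025],"dr":[0,0,0.021]},{"grip":1,"xyz":[0.138,0.256,0.025],"dr":[0,0,0.021]},{"grip":1,"xyz":[0.138,0.256,0.025],"dr":[0,0,0.021]},{"grip":1,"xyz":[0.138,0.256,0.025],"dr":[0,0,0.021]},{"grip":1,"xyz":[0.138,0.256,0.025],"dr":[0,0,0.021]},{"grip":1,"xyz":[0.138,0.256,0.025],"dr":[0,0,0.021]},{"grip":1,"xyz":[0.138,0.256,0.025],"dr":[0,0,0.021]},{"grip":1},{"grip":1}]'

```text
schema error: expected keys grip, xyz, dr
```

```bash
cat > look.py <<'E'
from h import *
import sys
o=manip.get_obs(); print(o['time_s'],np.round(o['position'],4),np.round(o['tool_rot'],3))
cm=cam('wrist'); im,D=manip.capture('wrist'); cv2.imwrite(f'pics/{sys.argv[1]}.png',im); np.save(f'pics/{sys.argv[1]}.npy',D)
Z=dict(stud_groove=.064,shelf_top=.059,strap_pivot=.054,strap_knob=.078,clip_center=.064,clip_tongue=.064,fork_grip=.02,fork_tips=.006,beaker=0,dropper=0,bottle_b=0,carton=0)
for q in sys.argv[2:]:
    for r in manip.pinpoint('wrist',q)[:3]: print(q,round(r['confidence'],2),np.round(r['xy']),np.round(atz(cm,r['xy'],Z[q]),4))
E
python3 look.py w1 strap_knob strap_pivot stud_groove clip_center clip_tongue shelf_top
```

```text
2.1 [ 0.3277 -0.1908  0.2264] [ 3.141 -0.     0.578]
```

View pics/w1.png

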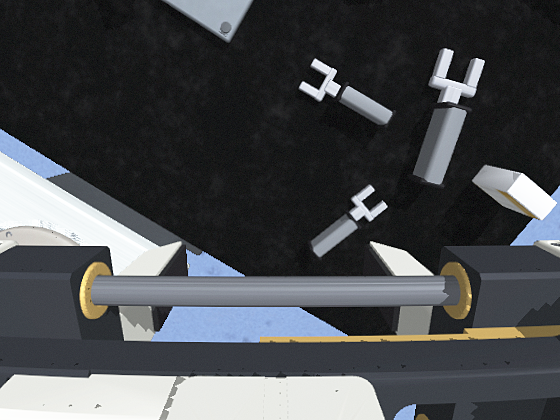

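The wrist view shows the largest fork at about pixel (440, 145), its tips at (460, 60) and the carton at (515, 190). The second move was refused because rows need all three keys, so I send it again.

Call:
drive_tool --targets '[{"grip":1,"xyz":[0.138,0.256,0.025],"dr":[0,0,0.021]},{"grip":1,"xyz":[0.138,0.256,0.025],"dr":[0,0,0.021]},{"grip":1,"xyz":[0.138,0.256,0.025],"dr":[0,0,0.021]},{"grip":1,"xyz":[0.138,0.256,0.025],"dr":[0,0,0.021]},{"grip":1,"xyz":[0.138,0.256,0.025],"dr":[0,0,0.021]},{"grip":1,"xyz":[0.0,0.256,0.025],"dr":[0,0,0.021]},{"grip":1,"xyz":[0.0,0.256,0.025],"dr":[0,0,0.0]},{"grip":1,"xyz":[0.0,0.256,0.025],"dr":[0,0,0.0]},{"grip":1,"xyz":[0,0,0],"dr":[0,0,0]},{"grip":1,"xyz":[0,0,0],"dr":[0,0,0]}]'

```text
time_s: 3.45
position: [0.4309, 0.1141, 0.2556]
tool_rot: [3.141, 0.001, 0.775]
wrist_force: [1.4, -0.3, 0.4]
width: 0.996
grip_force: 0.0
```

```bash
python3 look.py w2 strap_knob strap_pivot stud_groove clip_center clip_tongue shelf_top
```

```text
3.45 [0.4309 0.1141 0.2556] [3.141e+00 1.000e-03 7.750e-01]
strap_knob 0.56 [317. 144.] [0.4949 0.1131 0.078 ]
strap_pivot 0.85 [315. 189.] [0.4575 0.073  0.054 ]
stud_groove 0.75 [398. 108.] [0.5868 0.0761 0.064 ]
clip_center 0.71 [478. 224.] [ 0.57   -0.0998  0.064 ]
clip_center 0.68 [396. 109.] [0.5842 0.0768 0.064 ]
clip_tongue 0.95 [506. 227.] [ 0.5927 -0.1296  0.064 ]
clip_tongue 0.77 [453. 174.] [ 0.5849 -0.0277  0.064 ]
shelf_top 0.62 [434. 157.] [0.583  0.0025 0.059 ]
```

View pics/w2.png

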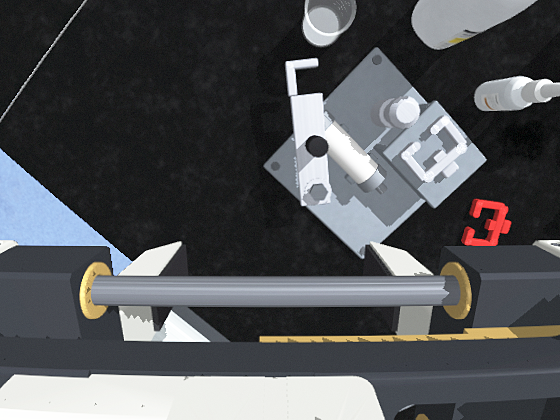

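Knob (0.495, 0.1135) and pivot (0.4575, 0.074) are 54.5 mm apart, which fits the given 55 mm. I go over the knob, descend and grip it.

Call:
drive_tool --targets '[{"grip":0.6,"xyz":[0.21,0,0],"dr":[0,0,0.02]},{"grip":0.6,"xyz":[0.217,-0.004,-0.1],"dr":[0,0,0]},{"grip":0.6,"xyz":[0,0,-0.23],"dr":[0,0,0]},{"grip":0.6,"xyz":[0,0,-0.23],"dr":[0,0,0]},{"grip":0.6,"xyz":[0,0,-0.23],"dr":[0,0,0]},{"grip":0.6,"xyz":[0,0,-0.23],"dr":[0,0,0]},{"grip":0.6,"xyz":[0,0,-0.23],"dr":[0,0,0]},{"grip":0.6,"xyz":[0,0,0],"dr":[0,0,0]},{"grip":0.6,"xyz":[0,0,0],"dr":[0,0,0]}]'

```text
time_s: 4.7
position: [0.495, 0.114, 0.0689]
tool_rot: [-3.141, 0.0, 0.806]
wrist_force: [0.4, -1.3, 1.0]
width: 0.603
grip_force: 0.0
```

Call:
drive_tool --targets '[{"grip":0,"xyz":[0,0,0],"dr":[0,0,0]},{"grip":0,"xyz":[0,0,0],"dr":[0,0,0]},{"grip":0,"xyz":[0,0,0],"dr":[0,0,0]},{"grip":0,"xyz":[0,0,0],"dr":[0,0,0]},{"grip":0,"xyz":[0,0,0],"dr":[0,0,0]},{"grip":0,"xyz":[0,0,0],"dr":[0,0,0]}]'

```text
time_s: 5.3
position: [0.4948, 0.1143, 0.0686]
tool_rot: [3.141, -0.0, 0.806]
wrist_force: [-0.6, 0.2, 0.8]
width: 0.127
grip_force: 0.0
```

```bash
python3 look.py w3 strap_knob strap_pivot stud_groove clip_center
```

```text
5.3 [0.4948 0.1143 0.0686] [ 3.141 -0.     0.806]
strap_knob 0.82 [276. 248.] [0.4942 0.1134 0.078 ]
strap_pivot 0.73 [280. 309.] [0.4587 0.0718 0.054 ]
stud_groove 0.87 [428. 189.] [0.5823 0.0738 0.064 ]
clip_center 0.85 [483. 248.] [0.5856 0.0174 0.064 ]
```

View pics/w3.png

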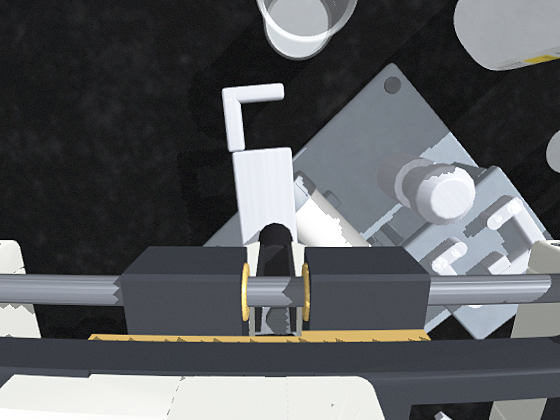

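The picture shows the knob between the fingers, just under the pads at about (276, 240). I swing it along the arc, closing as I go.

Call:
drive_tool --targets '[{"grip":0,"xyz":[0,0,0],"dr":[0,0,0]},{"grip":0,"xyz":[0.034,-0.038,0],"dr":[0,0,-0.088]},{"grip":0,"xyz":[0.029,-0.042,0],"dr":[0,0,-0.088]},{"grip":0,"xyz":[0.023,-0.046,0],"dr":[0,0,-0.088]},{"grip":0,"xyz":[0.016,-0.049,0],"dr":[0,0,-0.088]},{"grip":0,"xyz":[0.009,-0.051,0],"dr":[0,0,-0.088]},{"grip":0,"xyz":[0.002,-0.039,0],"dr":[0,0,-0.066]},{"grip":0,"xyz":[0,-0.02,0],"dr":[0,0,0]},{"grip":0,"xyz":[0,0,0],"dr":[0,0,0]}]'

```text
time_s: 6.45
position: [0.5116, 0.0713, 0.0684]
tool_rot: [3.141, 0.0, 0.014]
wrist_force: [0.5, -0.1, 0.0]
width: 0.005
grip_force: 0.0
```

```bash
python3 look.py w4 strap_knob strap_pivot stud_groove; python3 - <<'E'
from h import *
im=cv2.imread('pics/w4.png'); im2,D=manip.capture('scene'); cv2.imwrite('pics/s4.png',im2)
b=cv2.resize(im2[180:320,130:320],(570,420),interpolation=cv2.INTER_CUBIC)
cv2.imwrite('pics/c4.png',np.hstack([cv2.resize(im,(400,300)),cv2.resize(b,(400,300))]))
E
```

```text
6.45 [0.5116 0.0713 0.0684] [3.141 0.    0.014]
stud_groove 0.79 [275. 115.] [0.585  0.0727 0.064 ]
```

View pics/c4.png

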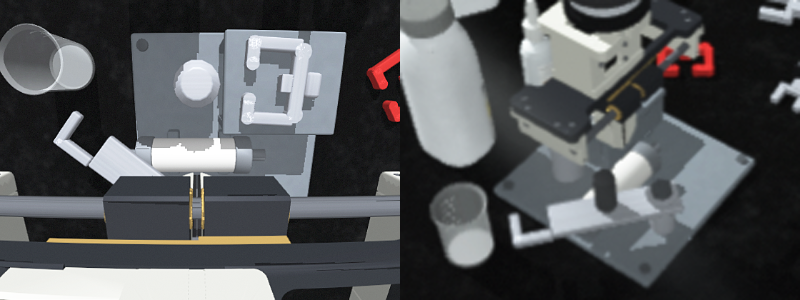

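Right half: the strap is still open and the fingers, now shut, sit on the stud side of the knob, so they closed beside it. I check the knob's place against the depth images.

```bash
cat >> h.py <<'E'
def cloud(cm,D):
    v,u=np.mgrid[0:420,0:560]; c,Rm,p=cm; K=np.array(c['mtx']); k=c['k1']
    d=np.stack([(u-K[0,2])/K[0,0],(v-K[1,2])/K[1,1]],-1); s=d.copy()
    for _ in range(10): s=d/(1+k*(s**2).sum(-1,keepdims=True))
    r=np.concatenate([s,np.ones((420,560,1))],-1)*D[...,None]
    P=r@Rm.T+p; P[D<=0]=np.nan; return P
def camat(pos,rpy):
    c=manip.get_calibration('wrist'); T=np.eye(4); T[:3,:3]=R.from_euler('xyz',rpy).as_matrix(); T[:3,3]=pos
    M=T@np.array(c['hand_eye']); return c,M[:3,:3],M[:3,3]
E
python3 - <<'E'
from h import *
print(manip.get_calibration('wrist')['hand_eye'])
for n,p,e in [('w2',[.4309,.1141,.2556],[3.141,.001,.775]),('w3',[.4948,.1143,.0686],[3.141,0,.806])]:
    P=cloud(camat(p,e),np.load(f'pics/{n}.npy')); im=cv2.imread(f'pics/{n}.png').max(-1)
    for lab,(x,y) in dict(knob=(.495,.1135),stud=(.583,.075)).items():
        m=(np.hypot(P[...,0]-x,P[...,1]-y)<.035)&(P[...,2]>.075)&(P[...,2]<.115)
        Q=P[m]; v,u=np.where(m); print(n,lab,m.sum(),Q.size and (np.nanmin(Q,0).round(4),np.nanmax(Q,0).round(4),np.nanmedian(Q,0).round(4),u.min(),u.max(),v.min(),v.max()))
E
```

```text
[[ 1.70786370e-04 -9.64871943e-01 -2.62720584e-01  7.04015771e-02]
 [ 9.99999668e-01 -4.46763818e-05  8.14147476e-04 -4.13483965e-04]
 [-7.97285462e-04 -2.62720636e-01  9.64871614e-01 -1.87990612e-01]
 [ 0.00000000e+00  0.00000000e+00  0.00000000e+00  1.00000000e+00]]
w2 knob 368 (array([0.483 , 0.1021, 0.0754]), array([0.5033, 0.1234, 0.0999]), array([0.493 , 0.114 , 0.0972]), np.int64(307), np.int64(327), np.int64(136), np.int64(157))
w2 stud 866 (array([0.5659, 0.0562, 0.0751]), array([0.5993, 0.0893, 0.0911]), array([0.5808, 0.0747, 0.0874]), np.int64(386), np.int64(419), np.int64(96), np.int64(128))
w3 knob 1530 (array([0.4849, 0.104 , 0.0751]), array([0.5129, 0.1324, 0.115 ]), array([0.4966, 0.1167, 0.0974]), np.int64(245), np.int64(306), np.int64(230), np.int64(275))
w3 stud 3107 (array([0.5664, 0.0562, 0.0751]), array([0.6001, 0.09  , 0.0908]), array([0.5819, 0.0771, 0.0873]), np.int64(409), np.int64(474), np.int64(163), np.int64(224))
```

```bash
python3 - <<'E'
from h import *
im=cv2.imread('pics/s4.png'); w4=cv2.imread('pics/w4.png')
a=cv2.resize(im[90:330,130:330],(500,600)); b=cv2.resize(w4[200:400,230:330],(300,600)); cv2.imwrite('pics/d4.png',np.hstack([a,b]))
o=manip.get_obs(); print(o['time_s'],o['position'],o['width'])
P=cloud(camat(np.zeros(3),[0,0,0]),np.load('pics/w4.npy'))
for u in (250,262,268,275,282,290,300):
    print(u,[tuple((P[v,u]*1000).round(0).astype(int)) if np.isfinite(P[v,u,0]) else None for v in (235,245,255,265,280,300,320)])
E
```

```text
6.7 [0.51164015 0.07175667 0.06845339] 0.003499182655872905
250 [(np.int64(-5), np.int64(-17), np.int64(24)), (np.int64(-26), np.int64(-20), np.int64(60)), (np.int64(36), np.int64(-7), np.int64(-106)), (np.int64(36), np.int64(-7), np.int64(-114)), (np.int64(35), np.int64(-6), np.int64(-118)), (np.int64(30), np.int64(-6), np.int64(-120)), (np.int64(24), np.int64(-6), np.int64(-119))]
262 [(np.int64(-4), np.int64(-9), np.int64(23)), (np.int64(10), np.int64(-7), np.int64(-33)), (np.int64(36), np.int64(-4), np.int64(-107)), (np.int64(36), np.int64(-4), np.int64(-113)), (np.int64(35), np.int64(-3), np.int64(-119)), (np.int64(30), np.int64(-3), np.int64(-120)), (np.int64(24), np.int64(-3), np.int64(-119))]
268 [(np.int64(-5), np.int64(-5), np.int64(25)), (np.int64(10), np.int64(-4), np.int64(-34)), (np.int64(11), np.int64(-4), np.int64(-47)), (np.int64(34), np.int64(-2), np.int64(-109)), (np.int64(33), np.int64(-2), np.int64(-114)), (np.int64(29), np.int64(-2), np.int64(-118)), (np.int64(21), np.int64(-2), np.int64(-114))]
275 [(np.int64(-5), np.int64(0), np.int64(25)), (np.int64(10), np.i
[... 456 characters left out ...]
int64(-112)), None, (np.int64(-4), np.int64(2), np.int64(-76))]
290 [(np.int64(-5), np.int64(10), np.int64(25)), (np.int64(10), np.int64(7), np.int64(-34)), (np.int64(36), np.int64(4), np.int64(-107)), (np.int64(36), np.int64(3), np.int64(-113)), (np.int64(35), np.int64(3), np.int64(-119)), (np.int64(30), np.int64(3), np.int64(-120)), (np.int64(25), np.int64(3), np.int64(-120))]
300 [(np.int64(-4), np.int64(17), np.int64(23)), (np.int64(-26), np.int64(20), np.int64(59)), (np.int64(36), np.int64(6), np.int64(-107)), (np.int64(36), np.int64(6), np.int64(-112)), (np.int64(35), np.int64(5), np.int64(-119)), (np.int64(30), np.int64(5), np.int64(-120)), (np.int64(25), np.int64(6), np.int64(-119))]
```

View pics/d4.png

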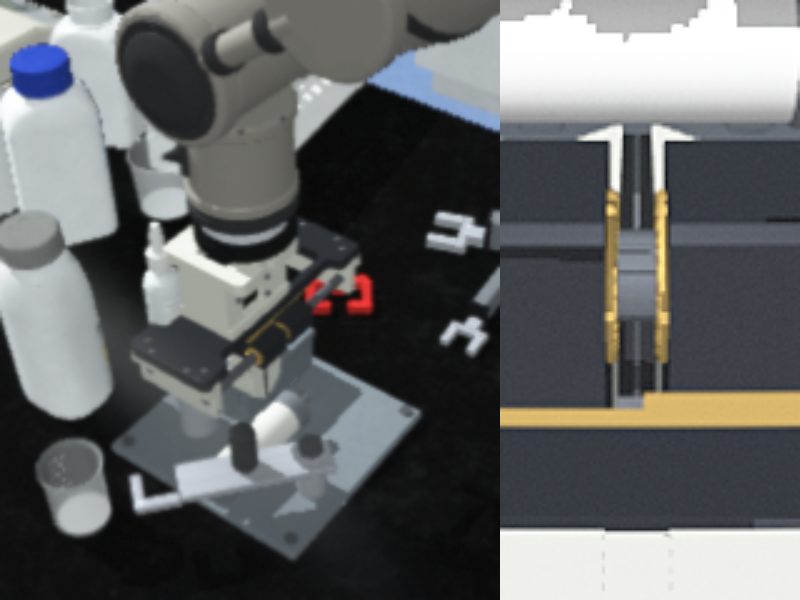

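Measured in the wrist depth image, the fingers end about 30 mm short of the reported TCP. That explains why they passed just over the knob's top at 98 mm. I measure this offset exactly.

```bash
python3 - <<'E'
from h import *
P=cloud(camat(np.zeros(3),[0,0,0]),np.load('pics/w4.npy'))
for u in (258,264,270,281,287,293): print(u,[(v,*(P[v,u]*1000).round(1).tolist()) for v in range(238,247)])
P=cloud(camat(np.zeros(3),[0,0,0]),np.load('pics/w1.npy'))
m=(abs(P[...,0])<.02)&(abs(P[...,1])<.07)&(P[...,2]>-.09)&(P[...,2]<.02)
Q=P[m]; print(m.sum(), (np.percentile(Q,[0,1,50,99,100],axis=0)*1000).round(1))
cm=cam('scene'); im,D=manip.capture('scene'); C=cloud(cm,D); o=manip.get_obs()
d=C-o['position']; m=(abs(d[...,0])<.015)&(abs(d[...,1])<.03)&(d[...,2]>-.02)&(d[...,2]<.06); print(m.sum(),(np.percentile(d[m],[0,2,50,98],axis=0)*1000).round(1))
E
```

```text
258 [(238, -8.1, -12.1, 27.0), (239, -9.4, -12.2, 28.5), (240, -10.4, -12.2, 29.2), (241, -22.4, -13.9, 59.2), (242, -23.0, -13.8, 58.7), (243, -23.8, -13.9, 58.6), (244, -24.7, -13.9, 58.8), (245, -25.4, -13.9, 58.4), (246, 10.2, -8.8, -34.5)]
264 [(238, -8.2, -7.9, 27.3), (239, -8.8, -7.9, 26.9), (240, -10.3, -8.0, 29.0), (241, -22.4, -9.1, 59.2), (242, -22.8, -9.1, 58.2), (243, -23.9, -9.1, 58.9), (244, 10.8, -5.8, -33.5), (245, 10.4, -5.8, -33.8), (246, 10.2, -5.8, -34.5)]
270 [(238, -8.4, -3.8, 27.8), (239, -9.3, -3.8, 28.4), (240, -10.6, -3.8, 29.8), (241, -22.4, -4.3, 59.4), (242, 10.7, -2.9, -30.2), (243, 10.4, -2.9, -30.9), (244, 10.6, -2.9, -33.0), (245, 10.2, -2.9, -33.3), (246, 10.7, -2.8, -35.9)]
281 [(238, -7.7, 3.8, 26.1), (239, -9.2, 3.8, 28.1), (240, -10.4, 3.8, 29.2), (241, -22.2, 4.4, 58.7), (242, 10.6, 2.7, -30.1), (243, 10.5, 2.7, -31.3), (244, 10.4, 2.6, -32.4), (245, 10.5, 2.6, -33.9), (246, 10.3, 2.6, -34.8)]
287 [(238, -8.2, 7.9, 27.3), (239, -8.9, 7.9, 27.3), (240, -10.7, 8.1, 30.1), (241, -22.7, 9.2, 60.1), (242, -23.1, 9.2, 59.0), (243, -24.0, 9.2, 59.1), (244, 10.0, 5.7, -31.3), (245, 10.2, 5.6, -33.1), (246, 10.2, 5.6, -34.6)]
293 [(238, -8.2, 12.1, 27.5), (239, -9.1, 12.1, 27.9), (240, -10.7, 12.3, 30.0), (241, -22.3, 14.0, 59.0), (242, -23.2, 14.0, 59.2), (243, -24.4, 14.1, 60.1), (244, -24.8, 14.0, 59.0), (245, -25.6, 14.0, 58.8), (246, 10.4, 8.5, -35.1)]
5046 [[-11.6 -64.5 -90. ]
 [ -9.6 -62.6 -89.5]
 [  8.8 -46.  -60.6]
 [ 11.4  61.9 -31. ]
 [ 11.7  63.9 -28.4]]
134 [[-13.1 -24.7 -19.9]
 [-12.8 -17.3 -19.7]
 [-11.2   4.2  49.3]
 [  6.3  18.7  59.6]]
```

The fingers really end 30 mm above the reported TCP, so I'll command z 30 mm lower. I go back over the knob, open, descend and regrip.

Call:
drive_tool --targets '[{"grip":0.6,"xyz":[0,0,0.1],"dr":[0,0,0.084]},{"grip":0.6,"xyz":[-0.024,0.056,0],"dr":[0,0,0.084]},{"grip":0.6,"xyz":[-0.024,0.056,0],"dr":[0,0,0.084]},{"grip":0.6,"xyz":[-0.024,0.056,0],"dr":[0,0,0.084]},{"grip":0.6,"xyz":[-0.024,0.056,0],"dr":[0,0,0.084]},{"grip":0.6,"xyz":[-0.024,0.056,0],"dr":[0,0,0.084]},{"grip":0.6,"xyz":[0,0,0],"dr":[0,0,0]},{"grip":0.6,"xyz":[0,0,-0.16],"dr":[0,0,0]},{"grip":0.6,"xyz":[0,0,-0.16],"dr":[0,0,0]},{"grip":0.6,"xyz":[0,0,0],"dr":[0,0,0]}]'

```text
time_s: 7.75
position: [0.4916, 0.1131, 0.0331]
tool_rot: [-3.138, 0.004, 0.8]
wrist_force: [0.1, -0.8, 0.4]
width: 0.6
grip_force: 0.0
```

Call:
drive_tool --targets '[{"grip":0,"xyz":[0,0,0],"dr":[0,0,0]},{"grip":0,"xyz":[0,0,0],"dr":[0,0,0]},{"grip":0,"xyz":[0,0,0],"dr":[0,0,0]},{"grip":0,"xyz":[0,0,0],"dr":[0,0,0]},{"grip":0,"xyz":[0,0,0],"dr":[0,0,0]},{"grip":0,"xyz":[0,0,0],"dr":[0,0,0]}]'

```text
time_s: 8.35
position: [0.494, 0.1136, 0.036]
tool_rot: [3.141, -0.001, 0.803]
wrist_force: [-1.2, -1.4, 3.4]
width: 0.227
grip_force: 30.0
```

The knob is gripped (width 21 mm, 30 N). Now the arc, with a slight overpress at the stop.

Call:
drive_tool --targets '[{"grip":0,"xyz":[0.034,-0.038,0],"dr":[0,0,-0.088]},{"grip":0,"xyz":[0.029,-0.042,0],"dr":[0,0,-0.088]},{"grip":0,"xyz":[0.023,-0.046,0],"dr":[0,0,-0.088]},{"grip":0,"xyz":[0.016,-0.049,0],"dr":[0,0,-0.088]},{"grip":0,"xyz":[0.009,-0.051,0],"dr":[0,0,-0.088]},{"grip":0,"xyz":[0.002,-0.039,0],"dr":[0,0,-0.066]},{"grip":0,"xyz":[0,0,0],"dr":[0,0,0]},{"grip":0,"xyz":[0,0,0],"dr":[0,0,0]}]'

```text
time_s: 9.15
position: [0.5144, 0.0745, 0.0362]
tool_rot: [-3.14, -0.008, 0.006]
wrist_force: [10.6, 4.6, -4.3]
width: 0.235
grip_force: 30.0
```

Call:
drive_tool --targets '[{"grip":0,"xyz":[-0.01,-0.013,0],"dr":[0,0,0]},{"grip":0,"xyz":[0,0,0],"dr":[0,0,0]},{"grip":0,"xyz":[0,0,0],"dr":[0,0,0]}]'

```text
time_s: 9.45
position: [0.5143, 0.0729, 0.0362]
tool_rot: [-3.14, -0.011, 0.006]
wrist_force: [13.8, 6.3, -8.8]
width: 0.227
grip_force: 30.0
```

Call:
drive_tool --targets '[{"grip":0,"xyz":[0,-0.02,0],"dr":[0,0,0]},{"grip":0,"xyz":[0,0,0],"dr":[0,0,0]},{"grip":0,"xyz":[0,0,0],"dr":[0,0,0]}]'

```text
time_s: 9.75
position: [0.514, 0.0713, 0.0362]
tool_rot: [-3.138, -0.01, 0.006]
wrist_force: [14.0, 12.8, -7.9]
width: 0.23
grip_force: 30.0
```

Call:
drive_tool --targets '[{"grip":0,"xyz":[0,-0.02,0],"dr":[0,0,0]},{"grip":0,"xyz":[0,0,0],"dr":[0,0,0]},{"grip":0,"xyz":[0,0,0],"dr":[0,0,0]}]'

```text
time_s: 10.05
position: [0.5141, 0.0712, 0.0362]
tool_rot: [-3.134, -0.011, 0.006]
wrist_force: [15.2, 28.9, -8.7]
width: 0.227
grip_force: 30.0
```

Against a firm stop, 29 N with no further motion: the strap is closed. I release, rise and take a picture for the stud and clip frame.

Call:
drive_tool --targets '[{"grip":0.6,"xyz":[0,0.02,0],"dr":[0,0,0]},{"grip":0.6,"xyz":[0,0,0],"dr":[0,0,0]},{"grip":0.6,"xyz":[0,0,0],"dr":[0,0,0]},{"grip":0.6,"xyz":[0,0,0.15],"dr":[0,0,0]},{"grip":0.6,"xyz":[0,0,0.3],"dr":[0,0,0]},{"grip":0.6,"xyz":[-0.1,-0.1,0.3],"dr":[0,0,0]},{"grip":0.6,"xyz":[-0.2,-0.2,0.3],"dr":[0,0,0]},{"grip":0.6,"xyz":[-0.1,-0.1,0.1],"dr":[0,0,0]},{"grip":0.6,"xyz":[0,0,0],"dr":[0,0,0]},{"grip":0.6,"xyz":[0,0,0],"dr":[0,0,0]}]'

```text
time_s: 11.05
position: [0.4548, 0.0142, 0.1992]
tool_rot: [-3.142, -0.0, 0.006]
wrist_force: [-0.4, 1.1, 0.1]
width: 0.601
grip_force: 0.0
```

```bash
cat > frame.py <<'E'
from h import *
import sys
o=manip.get_obs(); cm=cam('wrist'); im,D=manip.capture('wrist'); n=sys.argv[1]; cv2.imwrite(f'pics/{n}.png',im); np.save(f'pics/{n}.npy',D)
print(o['time_s'],o['position'].round(4),o['tool_rot'].round(3))
for q,z in dict(strap_knob=.078,strap_pivot=.054,stud_groove=.064,clip_center=.064,clip_tongue=.064,shelf_top=.059).items():
    for r in manip.pinpoint('wrist',q)[:2]: print(q,round(r['confidence'],2),np.round(r['xy']),np.round(atz(cm,r['xy'],z),4))
P=cloud(cm,D)
def rect(m,l):
    Q=P[m]; (c,s,a)=cv2.minAreaRect(Q[:,:2].astype(np.float32)*1000); print(l,m.sum(),np.round(c,1),np.round(s,1),round(a,1),'med z',np.nanmedian(Q[:,2]).round(4))
near=lambda x,y,r:(np.hypot(P[...,0]-x,P[...,1]-y)<r)
rect(near(.583,.075,.025)&(P[...,2]>.084)&(P[...,2]<.1),'stud head')
rect(near(.514,.073,.02)&(P[...,2]>.09)&(P[...,2]<.105),'knob')
white=(im.min(-1)>185)
rect(near(.585,.01,.055)&(P[...,2]>.0645)&(P[...,2]<.075)&(P[...,1]<.06),'clip')
rect(near(.585,.01,.07)&(P[...,2]>.054)&(P[...,2]<.0635)&(P[...,0]>.53),'shelf')
E
python3 frame.py w5
```

```text
11.05 [0.4548 0.0142 0.1992] [-3.142 -0.     0.006]
strap_knob 0.73 [214. 135.] [0.5122 0.0708 0.078 ]
strap_pivot 0.77 [221. 188.] [0.4578 0.0702 0.054 ]
stud_groove 0.91 [210.  52.] [0.5854 0.0743 0.064 ]
clip_center 0.7 [415.  70.] [ 0.5729 -0.1142  0.064 ]
clip_center 0.58 [271.  56.] [0.5826 0.019  0.064 ]
clip_tongue 0.95 [320.  52.] [ 0.5859 -0.0254  0.064 ]
clip_tongue 0.59 [452.  42.] [ 0.5976 -0.1466  0.064 ]
shelf_top 0.91 [292.  56.] [ 5.837e-01 -4.000e-04  5.900e-02]
shelf_top 0.37 [548.  87.] [ 0.5628 -0.2519  0.059 ]
stud head 1071 [583.3  72.5] [30.1 31.8] 28.5 med z 0.0879
knob 519 [513.6  71.2] [21.4 21. ] 47.0 med z 0.097
clip 2822 [585.7  16.1] [83.4 67.7] 88.4 med z 0.0681
shelf 7756 [581.9  15. ] [ 91.  126.4] 3.1 med z 0.0581
```

View pics/w5.png

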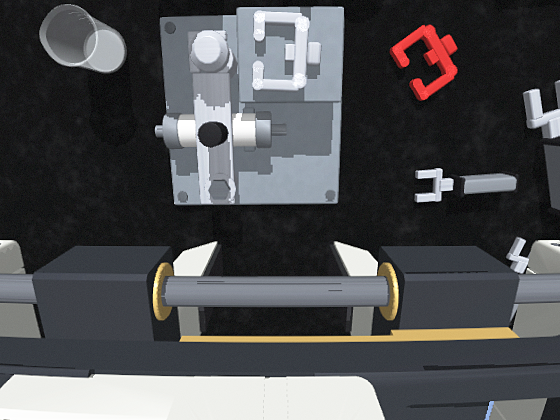

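The strap points straight to the stud at (210, 52), with its notch round it. The clip at (275, 52) lies in line with the stud, which is at (0.583, 0.0735). Next the fork.

Call:
drive_tool --targets '[{"grip":0.6,"xyz":[-0.03,-0.3,0],"dr":[0,0,0.032]},{"grip":0.6,"xyz":[-0.03,-0.3,0],"dr":[0,0,0.032]},{"grip":0.6,"xyz":[-0.03,-0.3,0],"dr":[0,0,0.032]},{"grip":0.6,"xyz":[-0.03,-0.3,0],"dr":[0,0,0.032]},{"grip":0.6,"xyz":[-0.03,-0.3,0],"dr":[0,0,0.032]},{"grip":0.6,"xyz":[-0.03,-0.3,0],"dr":[0,0,0.032]},{"grip":0.6,"xyz":[-0.03,-0.3,0],"dr":[0,0,0.032]},{"grip":0.6,"xyz":[-0.03,-0.3,0],"dr":[0,0,0.032]},{"grip":0.6,"xyz":[0,0,0],"dr":[0,0,0]},{"grip":0.6,"xyz":[0,0,0],"dr":[0,0,0]}]'

```text
time_s: 12.4
position: [0.4186, -0.3457, 0.1984]
tool_rot: [-3.14, 0.0, 0.408]
wrist_force: [-0.3, -0.3, -0.2]
width: 0.599
grip_force: 0.0
```

```bash
python3 look.py w6 fork_grip fork_tips carton; python3 - <<'E'
from h import *
o=manip.get_obs(); P=cloud(cam('wrist'),np.load('pics/w6.npy'))
m=(np.hypot(P[...,0]-.475,P[...,1]+.33)<.065)&(P[...,2]>.032)&(P[...,2]<.048)
n,l,st,_=cv2.connectedComponentsWithStats(m.astype(np.uint8)); k=1+st[1:,4].argmax(); Q=P[l==k]
print(st[k],cv2.minAreaRect(Q[:,:2].astype(np.float32)*1000),np.median(Q[:,2]))
m=(np.hypot(P[...,0]-.56,P[...,1]+.295)<.06)&(P[...,2]>.006)&(P[...,2]<.03)
Q=P[m]; print(m.sum(),cv2.minAreaRect(Q[:,:2].astype(np.float32)*1000))
m=(np.hypot(P[...,0]-.48,P[...,1]+.43)<.06)&(P[...,2]>.06)&(P[...,2]<.08); Q=P[m]; print('carton',m.sum(),m.sum() and cv2.minAreaRect(Q[:,:2].astype(np.float32)*1000),)
E
```

```text
12.4 [ 0.4186 -0.3457  0.1984] [-3.14   0.     0.408]
fork_grip 0.83 [198. 246.] [ 0.3141 -0.2911  0.02  ]
fork_grip 0.79 [280. 136.] [ 0.4701 -0.329   0.02  ]
fork_grip 0.68 [190. 103.] [ 0.4637 -0.227   0.02  ]
fork_tips 0.81 [287.  33.] [ 0.5709 -0.2924  0.006 ]
fork_tips 0.68 [241. 200.] [ 0.3836 -0.3163  0.006 ]
fork_tips 0.58 [129.  88.] [ 0.4517 -0.1556  0.006 ]
carton 0.6 [365. 167.] [ 0.4766 -0.4346  0.    ]
carton 0.37 [281. 135.] [ 0.4709 -0.33    0.    ]
[ 264   89   36   95 2251] ((470.4303283691406, -328.1922607421875), (95.91268920898438, 31.25077247619629), 20.10586166381836) 0.039966104708275996
1669 ((540.8317260742188, -303.09393310546875), (65.77269744873047, 54.93628692626953), 19.579608917236328)
carton 1690 ((477.5827331542969, -432.8377685546875), (60.50243377685547, 26.57386589050293), 89.36537170410156)
```

View pics/w6.png

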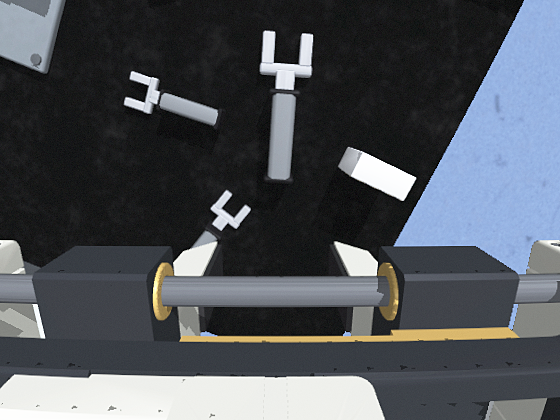

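The largest fork lies at (283, 135) with its tips at (287, 33), and the carton is to its right at (378, 175). The handle centre (0.4727, -0.3273) and 20° angle agree with the tip point. I grasp it with the finger ends at about 14 mm.

Call:
drive_tool --targets '[{"grip":0.6,"xyz":[0.18,0.06,0],"dr":[0,0,-0.037]},{"grip":0.6,"xyz":[0.181,0.063,0],"dr":[0,0,0]},{"grip":0.6,"xyz":[0,0,-0.25],"dr":[0,0,0]},{"grip":0.6,"xyz":[0,0,-0.25],"dr":[0,0,0]},{"grip":0.6,"xyz":[0,0,-0.25],"dr":[0,0,0]},{"grip":0.6,"xyz":[0,0,-0.25],"dr":[0,0,0]},{"grip":0.6,"xyz":[0,0,-0.2],"dr":[0,0,0]},{"grip":0.6,"xyz":[0,0,-0.12],"dr":[0,0,0]},{"grip":0.6,"xyz":[0,0,-0.1],"dr":[0,0,0]},{"grip":0.6,"xyz":[0,0,0],"dr":[0,0,0]}]'

```text
time_s: 13.6
position: [0.4723, -0.3248, -0.0154]
tool_rot: [-3.138, 0.002, 0.354]
wrist_force: [-0.5, 0.1, 0.5]
width: 0.601
grip_force: 0.0
```

Call:
drive_tool --targets '[{"grip":0,"xyz":[0,0,0],"dr":[0,0,0]},{"grip":0,"xyz":[0,0,0],"dr":[0,0,0]},{"grip":0,"xyz":[0,0,0],"dr":[0,0,0]},{"grip":0,"xyz":[0,0,0],"dr":[0,0,0]},{"grip":0,"xyz":[0,0,0],"dr":[0,0,0]},{"grip":0,"xyz":[0,0,0],"dr":[0,0,0]}]'

```text
time_s: 14.2
position: [0.4734, -0.3274, -0.0129]
tool_rot: [3.14, -0.001, 0.352]
wrist_force: [-0.0, 0.7, 5.3]
width: 0.257
grip_force: 29.9
```

The fork is gripped. I lift it, turn it to face +y and bring it behind the shelf.

Call:
drive_tool --targets '[{"grip":0,"xyz":[0,0,0.1],"dr":[0,0,0]},{"grip":0,"xyz":[0,0,0.25],"dr":[0,0,0]},{"grip":0,"xyz":[0,0,0.3],"dr":[0,0,0]},{"grip":0,"xyz":[0,0,0.25],"dr":[0,0,0]},{"grip":0,"xyz":[0.084,0.102,0],"dr":[0,0,0.0875]},{"grip":0,"xyz":[0.084,0.102,0],"dr":[0,0,0.0875]},{"grip":0,"xyz":[0.084,0.102,0],"dr":[0,0,0.0875]},{"grip":0,"xyz":[0.084,0.102,0],"dr":[0,0,0.0875]},{"grip":0,"xyz":[0.084,0.102,0],"dr":[0,0,0.0875]}]'

```text
time_s: 15.1
position: [0.536, -0.2496, 0.1208]
tool_rot: [-3.14, -0.0, 1.045]
wrist_force: [0.2, -0.7, -1.2]
width: 0.263
grip_force: 29.9
```

Call:
drive_tool --targets '[{"grip":0,"xyz":[0.084,0.102,0],"dr":[0,0,0.0875]},{"grip":0,"xyz":[0.084,0.102,0],"dr":[0,0,0.0875]},{"grip":0,"xyz":[0.084,0.102,0],"dr":[0,0,0.0875]},{"grip":0,"xyz":[0.084,0.102,0],"dr":[0,0,0.0875]},{"grip":0,"xyz":[0,0,-0.12],"dr":[0,0,0]},{"grip":0,"xyz":[0,0,-0.12],"dr":[0,0,0]},{"grip":0,"xyz":[0,0,0],"dr":[0,0,0]},{"grip":0,"xyz":[0,0,0],"dr":[0,0,0]}]'

```text
time_s: 15.9
position: [0.5861, -0.1893, 0.0851]
tool_rot: [-3.141, -0.001, 1.589]
wrist_force: [1.1, -0.4, -1.1]
width: 0.257
grip_force: 29.9
```

```bash
python3 look.py w7 fork_grip fork_tips stud_groove clip_center clip_tongue shelf_top strap_pivot strap_knob
```

```text
15.9 [ 0.5861 -0.1893  0.0851] [-3.141e+00 -1.000e-03  1.589e+00]
fork_grip 0.94 [126. 247.] [ 0.4626 -0.2217  0.02  ]
fork_grip 0.86 [275. 264.] [ 0.5862 -0.2337  0.02  ]
fork_tips 0.92 [115. 161.] [ 0.4541 -0.1523  0.006 ]
fork_tips 0.67 [ 68. 326.] [ 0.3888 -0.3104  0.006 ]
clip_tongue 0.56 [308. 193.] [ 0.6069 -0.1633  0.064 ]
```

View pics/w7.png

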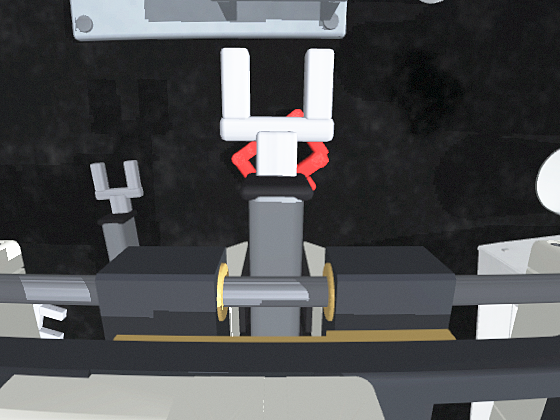

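The fork is held straight, with its prong ends at rows of about 50 and its mid column at 277. I move on until the tongue comes into view.

Call:
drive_tool --targets '[{"grip":0,"xyz":[-0.003,0.16,0],"dr":[0,0,0]},{"grip":0,"xyz":[-0.003,0.16,0],"dr":[0,0,0]},{"grip":0,"xyz":[0,0,0],"dr":[0,0,0]},{"grip":0,"xyz":[0,0,0],"dr":[0,0,0]}]'

```text
time_s: 16.75
position: [0.5857, -0.1411, 0.0855]
tool_rot: [3.141, 0.001, 1.59]
wrist_force: [0.7, -0.5, -1.8]
width: 0.259
grip_force: 29.9
```

```bash
cat > tip.py <<'E'
from h import *
import sys
o=manip.get_obs(); cm=cam('wrist'); im,D=manip.capture('wrist'); n=sys.argv[1]; cv2.imwrite(f'pics/{n}.png',im)
P=cloud(cm,D); p=np.array(o['position']); yaw=o['tool_rot'][2]; ex=np.array([np.cos(yaw),np.sin(yaw)])
print(o['time_s'],p.round(4),o['tool_rot'].round(3))
d=P[...,:2]-p[:2]; fx=d@ex; fy=d@np.array([-ex[1],ex[0]])
u=o['position'][2]+.0129
def st(m,l):
    if m.sum()<20: print(l,'few',m.sum()); return
    Q=P[m]; print(l,m.sum(),'x',np.percentile(Q[:,0],[1,99]).round(4),'y',np.percentile(Q[:,1],[1,99]).round(4),'z',np.median(Q[:,2]).round(4),'fx',np.percentile(fx[m],[1,99]).round(4))
pr=(abs(P[...,2]-u-.012)<.008)&(fx>.078)&(fx<.12)
st(pr&(fy>0)&(fy<.04),'prongL'); st(pr&(fy<0)&(fy>-.04),'prongR')
st(pr&(abs(fy)<.04)&(fx>.096),'tipsmid')
cl=(abs(P[...,2]-.069)<.004)&(abs(P[...,0]-.585)<.05)
st(cl&(P[...,1]<-.018)&(P[...,1]>-.04)&(abs(P[...,0]-.585)<.02),'tongue'); st(cl&(P[...,1]<.0)&(P[...,1]>-.011),'back')
E
python3 tip.py w8; python3 -c "
from h import *
for q in ('clip_tongue','fork_tips','shelf_top'):
  for r in manip.pinpoint('wrist',q)[:2]: print(q,r['confidence'],r['xy'],atz(cam('wrist'),r['xy'],.064))"
```

```text
16.75 [ 0.5857 -0.1411  0.0855] [3.141e+00 1.000e-03 1.590e+00]
prongL 1634 x [0.5582 0.5711] y [-0.0635 -0.0381] z 0.1094 fx [0.0781 0.1034]
prongR 1630 x [0.5978 0.6107] y [-0.0627 -0.0373] z 0.1093 fx [0.0781 0.1036]
tipsmid 979 x [0.558  0.6105] y [-0.0454 -0.0371] z 0.1093 fx [0.096  0.1038]
tongue 493 x [0.5751 0.594 ] y [-0.0258 -0.0181] z 0.0678 fx [0.1152 0.1231]
back 1515 x [0.5541 0.6173] y [-0.0109 -0.0036] z 0.0681 fx [0.1299 0.1372]
clip_tongue 0.94 [305.4, 249.2] [ 0.60636159 -0.15540804  0.064     ]
fork_tips 0.83 [120.1, 215.2] [ 0.48181636 -0.13367577  0.064     ]
fork_tips 0.21 [274.2, 264.2] [ 0.58525856 -0.16691113  0.064     ]
```

View pics/w8.png

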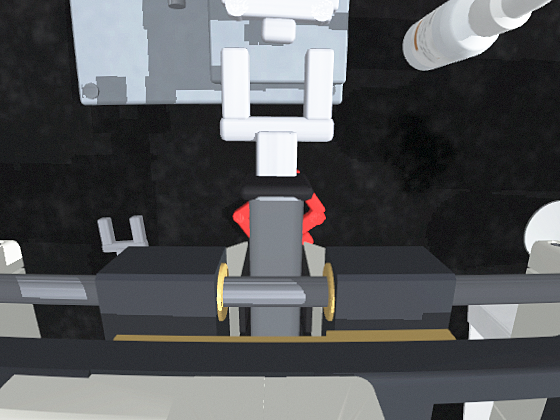

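The prong mid (0.5843) and the tongue mid (0.5846) line up and the angle is good. I lower the fork to the shelf level and push.

Call:
drive_tool --targets '[{"grip":0,"xyz":[0,0,-0.12],"dr":[0,0,0]},{"grip":0,"xyz":[0,0,-0.09],"dr":[0,0,0]},{"grip":0,"xyz":[0,0,-0.04],"dr":[0,0,0]},{"grip":0,"xyz":[0,0,0],"dr":[0,0,0]},{"grip":0,"xyz":[0,0,0],"dr":[0,0,0]}]'

```text
time_s: 17.45
position: [0.5857, -0.1415, 0.048]
tool_rot: [3.141, 0.0, 1.589]
wrist_force: [0.0, 0.0, -2.1]
width: 0.258
grip_force: 29.9
```

Call:
drive_tool --targets '[{"grip":0,"xyz":[-0.001,0.06,0],"dr":[0,0,0]},{"grip":0,"xyz":[-0.001,0.06,0],"dr":[0,0,0]},{"grip":0,"xyz":[-0.001,0.06,0],"dr":[0,0,0]},{"grip":0,"xyz":[-0.001,0.06,0],"dr":[0,0,0]},{"grip":0,"xyz":[0,0,0],"dr":[0,0,0]}]'

```text
time_s: 17.95
position: [0.5849, -0.1036, 0.048]
tool_rot: [-3.142, -0.0, 1.591]
wrist_force: [-0.0, 0.2, -1.7]
width: 0.261
grip_force: 29.9
```

```bash
python3 tip.py w9; python3 - <<'E'
from h import *
im=cv2.imread('pics/w9.png'); s,_=manip.capture('scene'); cv2.imwrite('pics/s9.png',s)
cv2.imwrite('pics/c9.png',np.hstack([cv2.resize(im,(400,300)),cv2.resize(s[150:300,130:330],(400,300))]))
E
```

```text
17.95 [ 0.5849 -0.1036  0.048 ] [-3.142 -0.     1.591]
prongL 3975 x [0.5526 0.5824] y [-0.0255  0.0156] z 0.0687 fx [0.0785 0.1195]
prongR 4541 x [0.5831 0.6169] y [-0.0246  0.0164] z 0.0685 fx [0.0785 0.1195]
tipsmid 5996 x [0.5532 0.6166] y [-0.0074  0.0162] z 0.0682 fx [0.0962 0.1197]
tongue 2227 x [0.5654 0.6048] y [-0.0398 -0.0184] z 0.0718 fx [0.0636 0.0852]
back 2235 x [0.5576 0.6093] y [-0.0107 -0.0002] z 0.0709 fx [0.0925 0.1034]
```

View pics/c9.png

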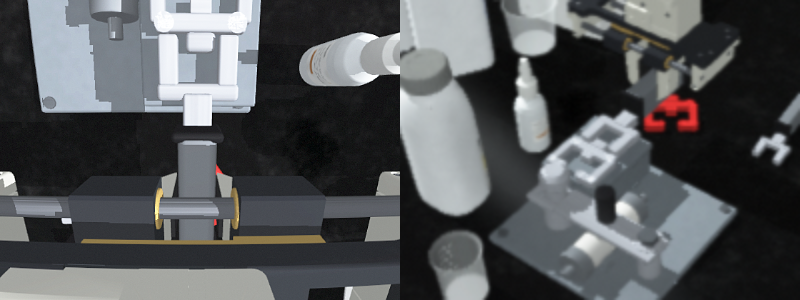

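The prongs straddle the tongue and push the clip. I carry on towards the stud.

Call:
drive_tool --targets '[{"grip":0,"xyz":[-0.001,0.05,0],"dr":[0,0,0]},{"grip":0,"xyz":[-0.001,0.05,0],"dr":[0,0,0]},{"grip":0,"xyz":[-0.001,0.05,0],"dr":[0,0,0]},{"grip":0,"xyz":[0,0.03,0],"dr":[0,0,0]},{"grip":0,"xyz":[0,0,0],"dr":[0,0,0]}]'

```text
time_s: 18.55
position: [0.5845, -0.0779, 0.0479]
tool_rot: [3.141, 0.0, 1.59]
wrist_force: [-0.2, -1.6, -2.0]
width: 0.254
grip_force: 29.9
```

Call:
drive_tool --targets '[{"grip":0,"xyz":[0,0.025,0],"dr":[0,0,0]},{"grip":0,"xyz":[-0.001,0.025,0],"dr":[0,0,0]},{"grip":0,"xyz":[0,0,0],"dr":[0,0,0]}]'

```text
time_s: 18.85
position: [0.5841, -0.0698, 0.0477]
tool_rot: [-3.141, -0.001, 1.589]
wrist_force: [-0.4, -0.2, -3.0]
width: 0.256
grip_force: 29.9
```

Call:
drive_tool --targets '[{"grip":0,"xyz":[0,0.02,0],"dr":[0,0,0]},{"grip":0,"xyz":[0,0.02,0],"dr":[0,0,0]},{"grip":0,"xyz":[0,0,0],"dr":[0,0,0]}]'

```text
time_s: 19.15
position: [0.5843, -0.0642, 0.0478]
tool_rot: [-3.142, -0.0, 1.59]
wrist_force: [-0.2, -0.2, -2.2]
width: 0.257
grip_force: 29.9
```

Call:
drive_tool --targets '[{"grip":0,"xyz":[0,0.013,0],"dr":[0,0,0]},{"grip":0,"xyz":[0,0,0],"dr":[0,0,0]},{"grip":0,"xyz":[0,0,0],"dr":[0,0,0]}]'

```text
time_s: 19.45
position: [0.5845, -0.0635, 0.048]
tool_rot: [3.141, 0.001, 1.589]
wrist_force: [-0.1, -3.7, -0.4]
width: 0.262
grip_force: 29.9
```

Call:
drive_tool --targets '[{"grip":0,"xyz":[0,0.013,0],"dr":[0,0,0]},{"grip":0,"xyz":[0,0,0],"dr":[0,0,0]},{"grip":0,"xyz":[0,0,0],"dr":[0,0,0]}]'

```text
time_s: 19.75
position: [0.5847, -0.0632, 0.0483]
tool_rot: [3.141, 0.003, 1.589]
wrist_force: [-0.8, -10.5, -0.4]
width: 0.261
grip_force: 29.9
```

Call:
drive_tool --targets '[{"grip":0,"xyz":[0,0.013,0],"dr":[0,0,0]},{"grip":0,"xyz":[0,0,0],"dr":[0,0,0]},{"grip":0,"xyz":[0,0,0],"dr":[0,0,0]}]'

```text
time_s: 20.05
position: [0.585, -0.063, 0.0487]
tool_rot: [3.14, 0.006, 1.589]
wrist_force: [-1.2, -16.1, 1.2]
width: 0.254
grip_force: 30.0
```

```bash
python3 tip.py w10; python3 - <<'E'
from h import *
im=cv2.imread('pics/w10.png'); s,_=manip.capture('scene')
for q,z in dict(stud_groove=.064,clip_center=.064,clip_tongue=.064).items():
    for n in ('scene','wrist'):
        for r in manip.pinpoint(n,q)[:1]: print(q,n,r['confidence'],atz(cam(n),r['xy'],z).round(4))
cv2.imwrite('pics/c10.png',np.hstack([cv2.resize(im,(400,300)),cv2.resize(s[190:265,165:265],(400,300),interpolation=cv2.INTER_CUBIC)]))
E
```

```text
20.05 [ 0.585  -0.063   0.0487] [3.14  0.006 1.589]
prongL 4307 x [0.5514 0.5827] y [0.0153 0.0565] z 0.0687 fx [0.0787 0.1197]
prongR 4519 x [0.5833 0.6157] y [0.0161 0.057 ] z 0.0687 fx [0.0787 0.1197]
tipsmid 6164 x [0.5517 0.6154] y [0.0333 0.0569] z 0.0683 fx [0.0963 0.1198]
tongue 48 x [0.5694 0.599 ] y [-0.0198 -0.0181] z 0.0698 fx [0.0434 0.0449]
back 333 x [0.5572 0.6098] y [-0.0104 -0.    ] z 0.0715 fx [0.0525 0.0632]
stud_groove scene 0.88 [0.5765 0.0784 0.064 ]
stud_groove wrist 0.64 [ 0.5843 -0.073   0.064 ]
clip_center scene 0.66 [0.5826 0.0752 0.064 ]
clip_tongue scene 0.59 [0.5859 0.024  0.064 ]
clip_tongue wrist 0.69 [0.5837 0.0278 0.064 ]
```

View pics/c10.png

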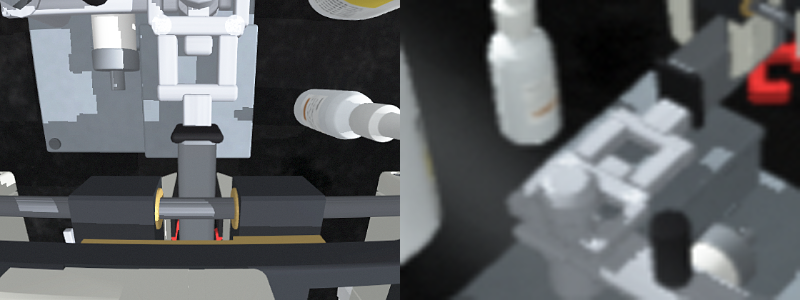

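The clip has stopped hard at 16 N, well over its 8 N snap. Its tongue is about 45 mm behind the stud, so it's home. I withdraw and take the fork back to its old place.

Call:
drive_tool --targets '[{"grip":0,"xyz":[0,-0.03,0],"dr":[0,0,0]},{"grip":0,"xyz":[0,-0.05,0],"dr":[0,0,0]},{"grip":0,"xyz":[0.001,-0.1,0],"dr":[0,0,0]},{"grip":0,"xyz":[0.002,-0.15,0],"dr":[0,0,0]},{"grip":0,"xyz":[0.003,-0.2,0],"dr":[0,0,0]},{"grip":0,"xyz":[0.003,-0.2,0.05],"dr":[0,0,0]},{"grip":0,"xyz":[0,-0.1,0.2],"dr":[0,0,0]},{"grip":0,"xyz":[0,0,0.2],"dr":[0,0,0]},{"grip":0,"xyz":[0,0,0],"dr":[0,0,0]}]'

```text
time_s: 21.35
position: [0.5879, -0.1857, 0.1196]
tool_rot: [3.134, 0.003, 1.588]
wrist_force: [0.6, -0.8, -1.7]
width: 0.262
grip_force: 29.9
```

```bash
python3 - <<'E'
from h import *
for n in ('scene','top'):
    im,D=manip.capture(n); cm=cam(n); P=cloud(cm,D)
    for q,z in dict(stud_groove=.064,clip_center=.064,clip_tongue=.064,strap_knob=.078).items():
        for r in manip.pinpoint(n,q)[:2]: print(q,n,round(r['confidence'],2),atz(cm,r['xy'],z).round(4))
    for r in manip.masks_of(n,'clip_center')[:2]:
        Q=P[r['mask']]; Q=Q[(abs(Q[:,2]-.067)<.006)]
        if len(Q)>20: print('mask',r['confidence'],len(Q),np.percentile(Q,[2,98],axis=0).round(3).tolist())
E
```

```text
stud_groove scene 0.8 [0.5862 0.0722 0.064 ]
stud_groove scene 0.71 [0.5838 0.0196 0.064 ]
clip_center scene 0.94 [0.5807 0.0796 0.064 ]
clip_center scene 0.58 [ 0.547  -0.0814  0.064 ]
clip_tongue scene 0.79 [0.5845 0.0233 0.064 ]
clip_tongue scene 0.62 [ 0.5683 -0.1277  0.064 ]
strap_knob scene 0.73 [0.5145 0.069  0.078 ]
mask 0.82 347 [[0.549, 0.032, 0.062], [0.614, 0.09, 0.072]]
stud_groove top 0.63 [0.5832 0.0756 0.064 ]
clip_center top 0.64 [0.5782 0.0687 0.064 ]
clip_tongue top 0.5 [0.589  0.0205 0.064 ]
strap_knob top 0.87 [0.5167 0.0771 0.078 ]
mask 0.75 273 [[0.55, 0.033, 0.062], [0.616, 0.087, 0.072]]
mask 0.52 45 [[0.678, 0.072, 0.062], [0.723, 0.132, 0.073]]
```

The clip's jaws end at y of about 0.089, 16 mm past the stud's axis, so it stayed home. Now I lay the fork back down.

Call:
drive_tool --targets '[{"grip":0,"xyz":[-0.085,-0.105,0],"dr":[0,0,-0.0875]},{"grip":0,"xyz":[-0.085,-0.105,0],"dr":[0,0,-0.0875]},{"grip":0,"xyz":[-0.085,-0.105,0],"dr":[0,0,-0.0875]},{"grip":0,"xyz":[-0.085,-0.105,0],"dr":[0,0,-0.0875]},{"grip":0,"xyz":[-0.085,-0.105,0],"dr":[0,0,-0.0875]},{"grip":0,"xyz":[-0.085,-0.105,0],"dr":[0,0,-0.0875]},{"grip":0,"xyz":[-0.085,-0.105,0],"dr":[0,0,-0.0875]},{"grip":0,"xyz":[-0.085,-0.105,0],"dr":[0,0,-0.0875]},{"grip":0,"xyz":[-0.083,-0.105,0],"dr":[0,0,-0.0875]},{"grip":0,"xyz":[0,0,0],"dr":[0,0,0]}]'

```text
time_s: 22.95
position: [0.47, -0.327, 0.1154]
tool_rot: [3.141, 0.0, 0.347]
wrist_force: [0.6, 0.7, -1.9]
width: 0.263
grip_force: 29.9
```

Call:
drive_tool --targets '[{"grip":0,"xyz":[0,0,-0.25],"dr":[0,0,0]},{"grip":0,"xyz":[0,0,-0.25],"dr":[0,0,0]},{"grip":0,"xyz":[0,0,-0.15],"dr":[0,0,0]},{"grip":0,"xyz":[0,0,-0.1],"dr":[0,0,0]},{"grip":0,"xyz":[0,0,-0.05],"dr":[0,0,0]},{"grip":0,"xyz":[0,0,0],"dr":[0,0,0]},{"grip":0,"xyz":[0,0,0],"dr":[0,0,0]}]'

```text
time_s: 23.65
position: [0.4719, -0.3253, -0.0039]
tool_rot: [3.14, -0.001, 0.353]
wrist_force: [1.3, -0.5, -1.4]
width: 0.252
grip_force: 29.9
```

Call:
drive_tool --targets '[{"grip":0,"xyz":[0,0,-0.03],"dr":[0,0,0]},{"grip":0,"xyz":[0,0,-0.027],"dr":[0,0,0]},{"grip":0,"xyz":[0,0,0],"dr":[0,0,0]},{"grip":0,"xyz":[0,0,0],"dr":[0,0,0]}]'

```text
time_s: 24.05
position: [0.4714, -0.3254, -0.013]
tool_rot: [3.141, -0.0, 0.352]
wrist_force: [1.2, -0.9, -0.6]
width: 0.26
grip_force: 30.0
```

Call:
drive_tool --targets '[{"grip":0.55,"xyz":[0,0,0],"dr":[0,0,0]},{"grip":0.55,"xyz":[0,0,0],"dr":[0,0,0]},{"grip":0.55,"xyz":[0,0,0],"dr":[0,0,0]},{"grip":0.55,"xyz":[0,0,0],"dr":[0,0,0]},{"grip":0.55,"xyz":[0,0,0.1],"dr":[0,0,0]},{"grip":0.55,"xyz":[0,0,0.25],"dr":[0,0,0]},{"grip":0.55,"xyz":[0,0,0.3],"dr":[0,0,0]},{"grip":0.55,"xyz":[-0.2,0,0.2],"dr":[0,0,0]},{"grip":0.55,"xyz":[-0.2,0,0.1],"dr":[0,0,0]},{"grip":0.55,"xyz":[0,0,0],"dr":[0,0,0]}]'

```text
time_s: 25.05
position: [0.4096, -0.3259, 0.1319]
tool_rot: [3.138, -0.001, 0.351]
wrist_force: [-0.4, 0.4, 0.3]
width: 0.552
grip_force: 0.0
```

```bash
python3 look.py w11 fork_grip carton; python3 - <<'E'
from h import *
P=cloud(cam('wrist'),np.load('pics/w11.npy'))
m=(np.hypot(P[...,0]-.472,P[...,1]+.327)<.065)&(P[...,2]>.032)&(P[...,2]<.06)
n,l,st,_=cv2.connectedComponentsWithStats(m.astype(np.uint8)); k=1+st[1:,4].argmax(); Q=P[l==k]
print(cv2.minAreaRect(Q[:,:2].astype(np.float32)*1000),np.median(Q[:,2]))
im,D=manip.capture('scene'); cm=cam('scene'); P=cloud(cm,D)
for q,z in dict(clip_center=.064,clip_tongue=.064,strap_knob=.078,beaker=0,bottle_b=0,carton=0,dropper=0).items():
    for r in manip.pinpoint('scene',q)[:1]: print(q,round(r['confidence'],2),atz(cm,r['xy'],z).round(4))
E
```

```text
25.05 [ 0.4096 -0.3259  0.1319] [ 3.138e+00 -1.000e-03  3.510e-01]
fork_grip 0.88 [194. 110.] [ 0.4603 -0.2319  0.02  ]
fork_grip 0.56 [299. 134.] [ 0.4724 -0.3252  0.02  ]
carton 0.92 [404. 169.] [ 0.4764 -0.4365  0.    ]
((468.9816589355469, -325.4506530761719), (95.6986312866211, 30.743791580200195), 20.390546798706055) 0.0359642665774243
clip_center 0.82 [ 0.5506 -0.0919  0.064 ]
clip_tongue 0.73 [0.5937 0.0249 0.064 ]
strap_knob 0.91 [0.5264 0.0653 0.078 ]
beaker 0.67 [0.5913 0.2055 0.    ]
bottle_b 0.97 [0.718  0.1093 0.    ]
carton 0.86 [ 0.4766 -0.4294  0.    ]
dropper 0.72 [ 0.7004 -0.0175  0.    ]
```

The fork lies flat and the bystanders are in place. One look from near at the strap and clip before handing in.

Call:
drive_tool --targets '[{"grip":0.55,"xyz":[0.037,0.283,0.056],"dr":[0,0,-0.0275]},{"grip":0.55,"xyz":[0.037,0.283,0.056],"dr":[0,0,-0.0275]},{"grip":0.55,"xyz":[0.037,0.283,0.056],"dr":[0,0,-0.0275]},{"grip":0.55,"xyz":[0.037,0.283,0.056],"dr":[0,0,-0.0275]},{"grip":0.55,"xyz":[0.037,0.283,0.056],"dr":[0,0,-0.0275]},{"grip":0.55,"xyz":[0.037,0.283,0.056],"dr":[0,0,-0.0275]},{"grip":0.55,"xyz":[0.037,0.283,0.056],"dr":[0,0,-0.0275]},{"grip":0.55,"xyz":[0.037,0.283,0.056],"dr":[0,0,-0.0275]},{"grip":0.55,"xyz":[0,0,0],"dr":[0,0,0]},{"grip":0.55,"xyz":[0,0,0],"dr":[0,0,0]}]'

```text
time_s: 26.6
position: [0.4556, 0.015, 0.1964]
tool_rot: [3.141, -0.0, 0.01]
wrist_force: [-0.5, 0.3, -1.4]
width: 0.547
grip_force: 0.0
```

```bash
python3 frame.py w12; python3 - <<'E'
from h import *
P=cloud(cam('wrist'),np.load('pics/w12.npy'))
m=(P[...,2]>.0645)&(P[...,2]<.075)&(P[...,0]>.545)&(P[...,0]<.63)
a=m&(abs(P[...,0]-.584)<.007)&(P[...,1]>.01)&(P[...,1]<.05); print('tongue end y',np.percentile(P[a][:,1],[1,5]))
b=m&(((P[...,0]>.557)&(P[...,0]<.57))|((P[...,0]>.6)&(P[...,0]<.612)))&(P[...,1]>.02)&(P[...,1]<.1); print('back/jaw y',np.percentile(P[b][:,1],[1,5,95,99]))
E
```

```text
26.6 [0.4556 0.015  0.1964] [ 3.141 -0.     0.01 ]
strap_knob 0.92 [215. 135.] [0.5132 0.0705 0.078 ]
strap_pivot 0.65 [220. 190.] [0.4564 0.0716 0.054 ]
stud_groove 0.96 [211.  54.] [0.5845 0.0742 0.064 ]
clip_center 0.71 [419.  67.] [ 0.576  -0.1153  0.064 ]
clip_tongue 0.95 [452.  42.] [ 0.5991 -0.1442  0.064 ]
clip_tongue 0.84 [263.  54.] [0.5839 0.0275 0.064 ]
shelf_top 0.86 [294.  54.] [ 5.86e-01 -4.00e-04  5.90e-02]
stud head 1089 [583.5  72.5] [30.3 31.3] 0.5 med z 0.0879
knob 531 [513.5  71.3] [21.2 21.2] 73.0 med z 0.097
clip 1592 [583.5  43.9] [66.8 31.7] 0.2 med z 0.0681
shelf 9508 [581.3  15.2] [ 90.6 126.1] 2.0 med z 0.0581
tongue end y [0.0259353  0.02677705]
back/jaw y [0.03858262 0.03961959 0.0851825  0.08662484]
```

```bash
python3 -c "
from bench import manip
print(manip.job_done())"
```

```text
the job is handed in; nothing more can be done
None
```

I handed the job in at about 27 s of the 64 s: by my last measurements the strap is closed, the clip is home on the stud and the fork lies flat on the bench, but the hand-in returned no verdict and I viewed 13 pictures, over the limit of 10.

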